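# Open the sprung jaw of a circuit-board holder and keep it open

### The arm

A 6-joint arm with a two-finger parallel gripper is mounted at the origin on the work surface. World frame = base frame: x ahead of the robot, y to its left, z up, the work surface at z = 0. Lengths are in mm, angles in rad, forces in N, time in s.
With the tool pointing down it reaches from about 350 to 800 mm from the base axis. Payload 7.3 kg.
Tool frame: the origin (TCP) lies on the mounting face of the last link; the fingertips stand 173 mm ahead of it and the grasp point (between the pads) lies 155 mm ahead of it; z points along the fingers, y is the line along which they close (so a half turn about z gives the same grasp; the last joint's range is limited). The gripper opens to 85 mm and grips with 20 to 120 N. Pads are 22 mm wide; open, the fingers measure 114 mm over their backs; the gripper's body (76 mm by 85 mm) begins 54 mm behind the grasp point. The pads swing forward as they close: fully open they stand 13 mm farther back than shut.
Start: joints at [-1.4, 0.342, 1.524, -0, 1.275, -0.146], TCP at [163.572, -498.871, 404.722] pointing down, gripper open.
Joint ranges: [-2.53, 2.53], [-0.77, 2.02], [0.04, 2.7], [-1, 4.14], [0.28, 2.66], [-3.11, 3.11]. Speed limits (rad/s): [2.57, 2.57, 3.14, 3.14, 3.14, 3.14].

### API

Orientations are given as a rotation vector (axis times angle).
In Python, from plant import ctrl, eyes, workorder, telemetry gives the robot as it stands. The module is installed in compiled form; this text tells all that it offers. Calls block until the motion is done:
- ctrl.move_to(position, orientation): joint-space move of the TCP to a pose.
- ctrl.line_to(position, max_speed=150, rot=None, force_limit=None): straight line of the TCP; rot=None keeps the orientation; max_speed is the mean speed in mm/s. With force_limit (N) it stops when the force on the tool has changed by that much, and returns True; else False.
- ctrl.move_joints(angles): joint-space move.
- ctrl.let_go() and ctrl.grab(): open the fingers fully, or close them until they stop; the grip force is fixed at half the most.
- ctrl.dwell(seconds).
- ctrl.inverse_kinematics(position, orientation): joint angles nearest the present ones, or None.
- eyes.capture(name): name is "scene" or "top"; returns a dict with "img" (420x560x3 uint8, red, green, blue), "mtx" (3x3 intrinsics, pixels), "R" (3x3) and "t" (3): a world point X has camera coordinates R X + t. Camera axes: x right, y down, z forward; pixel columns grow to the right and rows downward; lengths in mm; the calibration is good to about 2 mm. A picture is of the moment at which its call begins. There is no depth.
A pose or a line that the arm cannot do raises ctrl.MotionError and nothing moves.
- workorder.sign_off(): hands the job in; it is judged then, once.
Readings, each from a call of its own:
- telemetry.current_time_s(): time.
- telemetry.current_joint_pos(): joint angles.
- telemetry.current_joint_velocities(): joint speeds.
- telemetry.current_tau(): joint torques, N m.
- telemetry.current_ee_pos(): TCP position.
- telemetry.current_tool_rot(): TCP orientation.
- telemetry.current_force(): force on the tool from outside, world axes, zero at the start.
- telemetry.current_ft_torque(): the same for the moment, N m.
- telemetry.current_opening(): finger opening in mm.
- telemetry.current_gripper_force(): force on a finger pad.
Only numpy, scipy, OpenCV 4.12 (cv2) and the standard library are available. Lean on these libraries where they do the work, as an engineer would, in place of code of your own. Each camera call takes 0.05 s, during which the arm holds its last target. There are 200 camera calls.

### The job

Free the board holder's sprung jaw by pressing its hinged release paddle down to its stop for a moment and letting it come back up, then take the jaw by its upright handle and pull it out against its spring until its pointer stands at the brass marker block on the scale. Keep it there: finish with the gripper still holding the jaw at the mark, so that a board can be dropped in. Do not shift the marker or disturb the other things on the bench.

Things in the scene. Friction and masses are not known exactly. Their poses are not given: they have to be found in the camera images.
- holder: Fixed grey board holder. Origin: centre of its underside, on the bench; all (x, y, z) mm in these notes are in this frame, at rest. Bed 90 (x) by 360 (y), 20 high; 45 high end blocks at y = +-170; fixed jaw at y = -115, 14 thick, 55 high; release paddle along the -x side (out to x = -111); scale rail on the +x side (to x = 83). The sprung jaw slides along +y.
- jaw: Sprung jaw with carriage (40 high) and handle; slides 0 to 75 mm along holder +y. Origin: the holder's at rest, moves with the jaw. Spring 3.6 N at rest plus 120 N/m (7 to 11 N at the mark); flies back if let go. A catch pin blocks it after 3 mm until the paddle has once been pressed to its stop; then it stays free. Jaw plate at y = -30, 14 thick, 55 high.
- jaw_handle (a point): Top centre of the jaw's upright black handle, at (0, 35, 97) mm: a plate 14 mm thick along y, 40 mm wide along x, standing free from 40 mm to 97 mm above the bench. Can be pinched from above across its 14 mm, fingers closing along holder y. Axes as the holder's.
- jaw_pointer (a point): Tip of the jaw's 4 mm wide steel pointer, which sticks out at +x over the scale's edge, at (63, 0, 40) mm: 35 mm behind (-y of) the middle of the handle, always. Moves with the jaw.
- marker_mid (a point): Middle of the inner face of the brass marker block (18 x 10 x 20 mm, 10 mm along y) clamped on the scale rail: at x = 64.5 mm, z = 40 mm, y = 25 to 60 mm from one start to the next. The pointer passes just beside this face. Axes as the holder's. Stays where it is unless pushed with over 15 N.
- paddle (a joint): Angle of the release paddle (rad): 0 raised at rest, 0.20 at its stop when pressed down. Dark steel plate 57 (x) by 130 (y) by 6 mm, ribbed rubber pad at its free (+y) end; hinged about the x direction at (-76, -70, 42). Pressed at the pad it takes 4 N to start and about 10 N at the stop; springs back up by itself.
- paddle_pad (a point): Middle of the top of the paddle's rubber pad, at (-76, 32, 67) mm raised, 105 mm from the hinge; goes down 21 mm to the stop. Moves and tilts with the paddle.
- spool: Bystander: steel-grey solder reel standing on end, 60 mm across, 40 mm high, by the holder's -x, -y corner. Origin: centre of its underside.
- screwdriver: Bystander: screwdriver, 150 mm long, lying along the holder's y at its -x, +y corner. Origin: middle of its underside.
- heatsink: Bystander: finned aluminium heat sink 40 x 34 x 23 mm lying on the holder's bed between the two jaws. Origin: centre of its underside.
- syringe: Bystander: white flux syringe, 130 mm long, 18 mm thick, lying beyond the holder's scale rail. Origin: under the barrel.
- board: Bystander: green circuit board 100 x 80 mm, 16 mm high with its parts, lying to the right. Origin: centre of its underside.
- tray: Bystander: steel tray of screws 100 x 170 x 28 mm, to the left. Origin: centre of its underside.
- meter: Bystander: black hand multimeter 160 x 80 x 45 mm lying on its back, to the right. Origin: centre of its underside.
- jar: Bystander: amber jar 64 mm across, 90 mm high, to the left. Origin: centre of its underside.

How it is judged:
By the outcome, as a careful person would: the job done as asked, in the order asked, and still so for the second after the job is handed in, while the arm keeps its last pose, push and grip.
It also fails if it takes over 43 s, if anything falls off the work surface, if the arm or the gripper's body presses on something with over 40 N, if the wrist force passes 120 N, or if a joint passes its speed limit or range.

## Working session

There is one attempt and no reset: what is moved stays moved. The work goes in short steps, each a Python script; the robot and the scene stay as the last script left them, time stands still between calls to the robot, and variables do not carry over. Pictures are saved under pics/ and viewed, at most 10 in all, crops included, and the job is handed in when it is done.

```bash
mkdir -p pics; ls
python3 - <<'E'
from plant import ctrl, eyes, workorder, telemetry as T
import cv2,numpy as np
for n in("scene","top"):
    c=eyes.capture(n); cv2.imwrite(f"pics/{n}0.png",c["img"][:,:,::-1]); np.savez(f"{n}0.npz",**c)
    print(n,c["mtx"].tolist(),c["R"].round(4).tolist(),c["t"].round(1).tolist())
print(T.current_time_s(),T.current_tool_rot())
E
```

```text
pics
scene [[397.9179011979168, 0.0, 283.10890681729927], [0.0, 397.9179011979168, 213.7403448499193], [0.0, 0.0, 1.0]] [[0.7488, 0.6627, 0.0], [0.563, -0.6361, -0.5277], [-0.3497, 0.3952, -0.8494]] [-397.1, -229.6, 1332.4]
top [[512.0623370837254, 0.0, 279.09040317644207], [0.0, 512.0623370837254, 210.52160318500032], [0.0, 0.0, 1.0]] [[-0.0114, -0.9997, -0.0196], [-0.9942, 0.0134, -0.1066], [0.1069, 0.0183, -0.9941]] [40.0, 546.5, 1513.4]
0.1 [-3.10090053e+00 -4.95370359e-01  2.08599807e-05]
```

View pics/scene0.png

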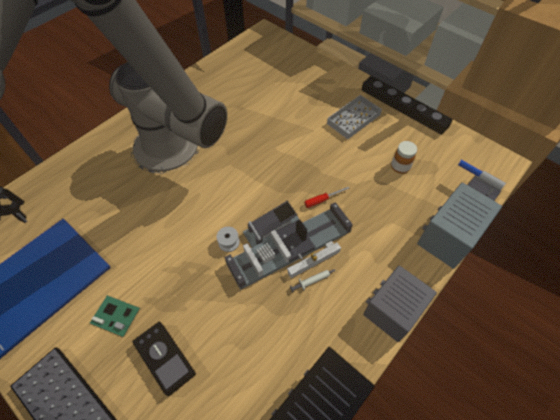

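View pics/top0.png

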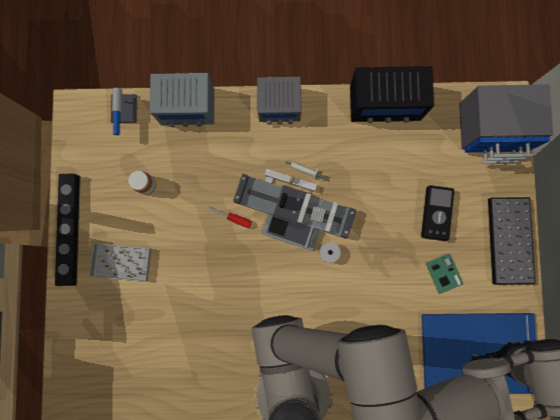

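Run:
```python
import cv2
a=cv2.imread("pics/top0.png")[150:270,200:380]; cv2.imwrite("pics/t1.png",cv2.resize(a,(720,480),interpolation=cv2.INTER_CUBIC))
a=cv2.imread("pics/scene0.png")[175:300,205:365]; cv2.imwrite("pics/s1.png",cv2.resize(a,(768,600),interpolation=cv2.INTER_CUBIC))
```

```text
(no output)
```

View pics/t1.png

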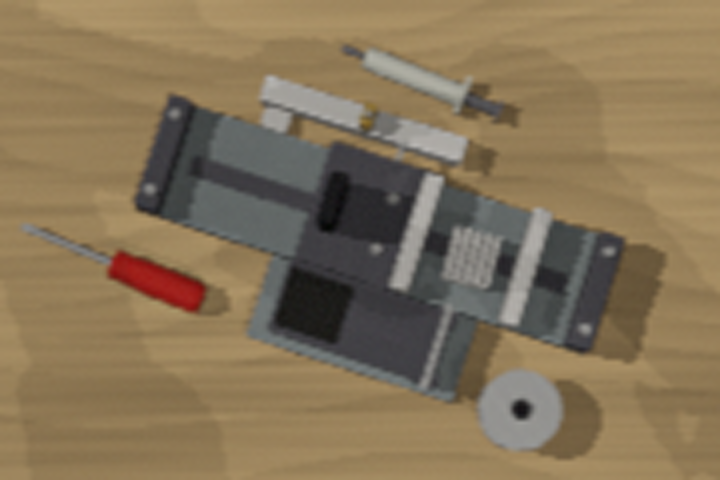

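View pics/s1.png

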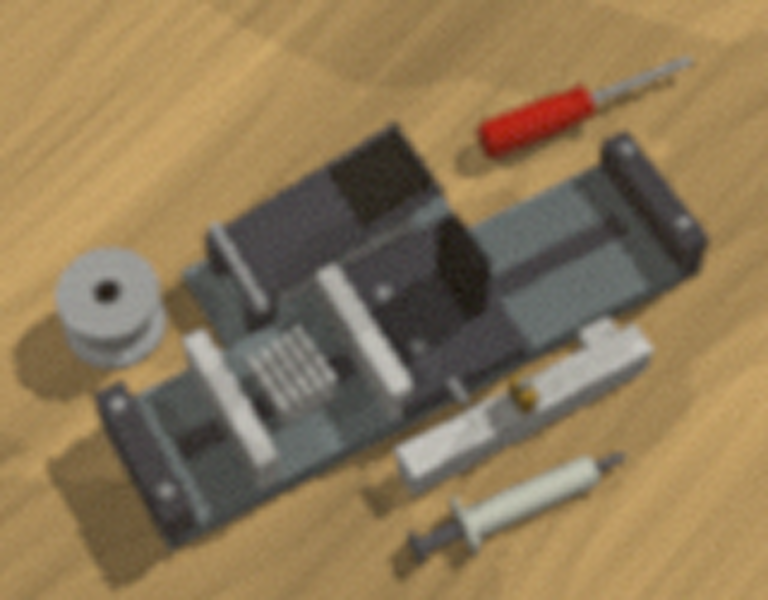

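Top crop (4×, origin 200,150): the holder's end-block outer corners are at (172,95), (137,207), (624,238) and (590,352). The handle top is near (333,200), the pad (313,303), the brass marker (368,115) and the pointer (400,153). Scene crop (4.8×, origin 205,175): block corners are near (618,135), (706,240) and (100,392), the marker (525,395) and the pointer (458,388).

```bash
cat > h.py <<'E'
import numpy as np, cv2
from scipy.optimize import least_squares
def ray(c,px,z):
    d=c["R"].T@np.linalg.solve(c["mtx"],[px[0],px[1],1.]); o=-c["R"].T@c["t"]
    return o+d*(z-o[2])/d[2]
def proj(c,X):
    p=c["mtx"]@(c["R"]@np.asarray(X,float)+c["t"]); return p[:2]/p[2]
def h2w(p,X): 
    c,s=np.cos(p[2]),np.sin(p[2]); return np.array([p[0]+c*X[0]-s*X[1],p[1]+s*X[0]+c*X[1],X[2]])
def w2h(p,W):
    c,s=np.cos(p[2]),np.sin(p[2]); a,b=W[0]-p[0],W[1]-p[1]; return np.array([c*a+s*b,-s*a+c*b,W[2]])
def brass(c,box):
    x0,y0,x1,y1=box; a=cv2.cvtColor(np.ascontiguousarray(c["img"][y0:y1,x0:x1]),cv2.COLOR_RGB2HSV)
    return a
E
python3 - <<'E'
from h import *
t=dict(np.load("top0.npz"));s=dict(np.load("scene0.npz"))
T=lambda u,v:((u+.5)/4-.5+200,(v+.5)/4-.5+150); S=lambda u,v:((u+.5)/4.8-.5+205,(v+.5)/4.8-.5+175)
pts=[(t,T(172,95),(45,180,45)),(t,T(137,207),(-45,180,45)),(t,T(624,238),(45,-180,45)),(t,T(590,352),(-45,-180,45)),
(s,S(616,134),(-45,180,45)),(s,S(706,238),(45,180,45)),(s,S(98,393),(-45,-180,45)),
(t,T(313,303),(-76,32,67)),(s,S(386,172),(-76,32,67))]
f=lambda p:np.concatenate([ray(c,q,X[2])[:2]-h2w(p,X)[:2] for c,q,X in pts])
r=least_squares(f,[550,0,-.27],loss='soft_l1',f_scale=3); p=r.x; print(p,f(p).reshape(-1,2).round(1).tolist()); np.save("pose.npy",p)
for n,c,box,F in(("t",t,(280,165,310,190),0),("s",s,(300,245,330,270),0)):
    x0,y0,x1,y1=box; a=c["img"][y0:y1,x0:x1].astype(int); m=((a[...,0]-a[...,2])>55)
    k,lab,st,ce=cv2.connectedComponentsWithStats(m.astype(np.uint8))
    for i in range(1,k):
        q=ce[i]+[x0,y0]; print(n,st[i][:5],q.round(1),[w2h(p,ray(c,q,z))[:2].round(1).tolist() for z in(40,45,50)])
for n,c,q,z in(("ptr",t,T(400,153),40),("ptr",s,S(460,391),40),("hand",t,T(334,200),97)): print(n,w2h(p,ray(c,q,z)).round(1))
for n,c in(("t",t),("s",s)): print(n,[proj(c,h2w(p,X)).round(1).tolist() for X in((73.5,40,50),(63,0,40),(0,35,97),(-76,32,67))])
E
```

```text
[ 5.61910834e+02 -1.41468224e+01 -3.24295737e-01] [[-2.6, -0.7], [-1.9, -2.8], [-0.8, 4.2], [0.1, 3.0], [1.4, -6.1], [0.4, -0.4], [5.9, 6.3], [-0.8, -3.8], [0.8, 1.0]]
t [  0   0  30  16 227] [293.3 172.3] [[93.2, 34.3], [92.3, 34.1], [91.4, 33.8]]
t [24  0  6  3 12] [307.2 165.7] [[125.2, 0.8], [124.2, 0.7], [123.2, 0.5]]
t [10 15  3  2  5] [291.2 180.4] [[67.7, 32.9], [66.9, 32.7], [66.1, 32.5]]
t [ 0 17 19  7 43] [288.  184.9] [[51.7, 38.0], [51.0, 37.8], [50.2, 37.5]]
t [21 23  4  2  5] [302.4 188.8] [[53.6, -6.9], [52.9, -7.0], [52.1, -7.1]]
s [ 7  2 17 10 33] [314.2 252.2] [[64.9, 43.5], [66.9, 41.8], [68.8, 40.2]]
s [13 11  4  4 10] [314.3 257.3] [[78.0, 35.4], [79.9, 33.8], [81.7, 32.2]]
s [  9  14  21  11 122] [322.5 265.6] [[109.5, 41.1], [111.2, 39.5], [112.9, 37.9]]
ptr [53.8  1.9 40. ]
ptr [56.3  5.  40. ]
hand [-2.  35.3 97. ]
t [[289.6, 177.3], [301.2, 185.2], [283.4, 199.0], [276.6, 225.1]]
s [[315.1, 253.6], [300.2, 258.9], [299.9, 224.9], [284.6, 210.5]]
```

```bash
cat >> h.py <<'E'
from scipy.spatial.transform import Rotation as Ro
def tool(p):
    y=-np.array([-np.sin(p[2]),np.cos(p[2]),0]); z=np.array([0,0,-1.]); return Ro.from_matrix(np.c_[np.cross(y,z),y,z]).as_rotvec()
E
python3 - <<'E'
from h import *
from plant import ctrl, eyes, telemetry as T
p=np.load("pose.npy"); rv=tool(p)
P=h2w(p,(-76,32,0))
print(ctrl.inverse_kinematics([P[0],P[1],270],rv))
ctrl.grab(); ctrl.move_to([P[0],P[1],330],rv); ctrl.line_to([P[0],P[1],252])
print("t",T.current_time_s(),T.current_opening(),T.current_force())
hit=ctrl.line_to([P[0],P[1],232],max_speed=30,force_limit=3); z0=T.current_ee_pos()[2]
print(hit,z0-173,T.current_force())
hit=ctrl.line_to([P[0],P[1],z0-32],max_speed=20,force_limit=18); z1=T.current_ee_pos()[2]
print(hit,z1-173,z0-z1,T.current_force())
ctrl.dwell(.3); print(T.current_force(),T.current_ee_pos())
for n in("top","scene"):
    c=eyes.capture(n); cv2.imwrite(f"pics/{n}_press.png",c["img"][:,:,::-1])
print(T.current_time_s())
E
```

```text
[-7.22599382e-02  4.55109898e-01  1.76834859e+00 -4.44089210e-16
  9.18134163e-01  1.82283213e+00]
t 3.8167 0.02948667554660962 [-0.55157882  0.23642562 -0.0814713 ]
True 64.59618169001021 [0.98774342 0.16034193 4.27286334]
True 45.22936473495059 19.36681695505962 [-3.44257328  1.49080012 12.0570378 ]
[-3.75266773  0.49527759 12.37453927] [500.48411471  41.27386139 218.21720301]
5.775
```

Run:
```python
from h import *
from plant import ctrl, eyes, telemetry as T
e=T.current_ee_pos()
for d in(1,2,3):
    h=ctrl.line_to([e[0],e[1],e[2]-d],max_speed=15,force_limit=15); ctrl.dwell(.1); print(h,T.current_ee_pos()[2]-173,T.current_force().round(1))
    if T.current_force()[2]>22: break
ctrl.dwell(.3)
ctrl.line_to([e[0],e[1],e[2]+28],max_speed=60); print(T.current_force().round(1),T.current_time_s())
```

```text
False 45.20033493116071 [-3.3  0.1 13.6]
False 44.92303238760377 [-5.   0.3 20.8]
False 44.630718029134385 [-7.5  0.8 27.4]
[0.2 0.1 1.3] 7.7917
```

Run:
```python
from h import *
from plant import ctrl, eyes, telemetry as T
p=np.load("pose.npy"); rv=tool(p)
e=T.current_ee_pos(); ctrl.line_to([e[0],e[1],300])
P=h2w(p,(0,36,0)); ctrl.line_to([P[0],P[1],300],rot=rv); ctrl.let_go()
print(ctrl.line_to([P[0],P[1],233],max_speed=80,force_limit=12),T.current_ee_pos(),T.current_force().round(1))
ctrl.grab(); print(T.current_opening(),T.current_gripper_force(),T.current_force().round(1),w2h(p,T.current_ee_pos()))
ims=[]
for n in("top","scene"):
    c=eyes.capture(n); np.savez(n+"1.npz",**c)
    q=proj(c,h2w(p,(64,30,40))).astype(int); a=c["img"][q[1]-33:q[1]+33,q[0]-22:q[0]+22,::-1]; ims.append(cv2.resize(a,(396,594),interpolation=cv2.INTER_CUBIC)); print(n,q)
cv2.imwrite("pics/g1.png",np.hstack(ims)); print(T.current_time_s())
```

```text
False [573.61117382  19.96607847 233.47551012] [0.8 0.7 0.8]
13.31977682626153 60.94574689865112 [1.5 6.4 1.3] [-6.76436391e-02  3.70420403e+01  2.33345324e+02]
top [291 181]
scene [309 254]
11.4833
```

View pics/g1.png

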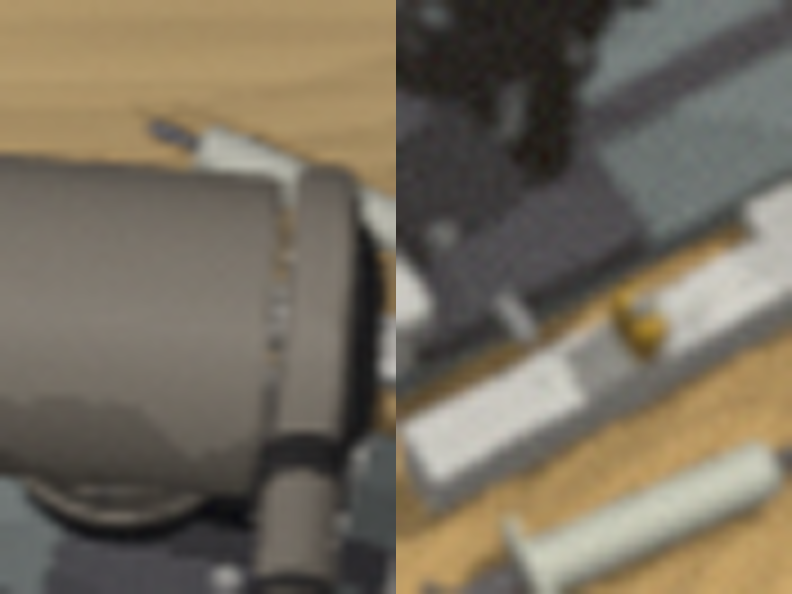

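The left (top) view is blocked by the arm. The right (scene) view shows the jaw gripped, the pointer tip at about (301.9,258.5) and the brass block at about (314,257). A finer brass mask comes next.

Run:
```python
from h import *
for f,(x0,y0,x1,y1) in(("top0",(286,172,300,188)),("scene0",(308,250,322,264)),("scene1",(308,250,322,264))):
    c=np.load(f+".npz"); a=c["img"][y0:y1,x0:x1].astype(int); print(f,x0,y0); print((100*(a[...,0]-a[...,2])/a[...,0].clip(1)).astype(int))
c=np.load("scene1.npz"); print("gray scene1 x296 y252"); print(c["img"][252:264,294:308].mean(2).astype(int))
c=np.load("top0.npz"); print("gray top0 x294 y182"); print(c["img"][182:194,294:308].mean(2).astype(int))
```

```text
top0 286 172
[[41 41 41 41 40 40 40 40 40 41 41 41 42 41]
 [41 41 41 41 41 40 41 41 41 40 41 41 40 41]
 [32 36 40 41 42 40 39 39 41 42 41 41 40 41]
 [ 4  7 18 32 40 46 45 43 42 41 42 41 41 41]
 [ 3  3  4  4 12 44 59 56 46 42 41 42 42 41]
 [ 4  4  4  3 10 28 40 55 40 36 39 40 42 42]
 [ 4  4  4  7 18 18 12 31 17  8 13 25 35 40]
 [ 4  4  4 13 38 44 37 30  9  4  4  5  7 12]
 [ 4  4  4 14 46 62 59 27  5  4  5  3  3  5]
 [ 3  3  3  7 43 64 55 18  5  5  6  6  6  5]
 [10  6  4  7 18 38 22  8  5  5  4  5  6  5]
 [40 33 23 18 11  5  4  3  4  4  5  4  5  4]
 [41 41 41 39 33 22 14 10  6  3  4  3  4  4]
 [41 41 43 43 42 41 39 38 32 18  8  7  4  3]
 [15 25 35 40 42 41 42 41 42 40 37 34 20  6]
 [-4 -1  0  8 20 34 39 41 41 42 41 41 41 24]]
scene0 308 250
[[ 8  5  2  8  3 11 26 35 41 47 47 41 32 21]
 [ 8  7  5  4 24 38 46 48 49 45 37 21 10  7]
 [ 6  9 20 32 43 51 47 44 37 27 16  8  4  4]
 [14 28 42 56 59 44 34 27 18 10  8  4  5  5]
 [37 47 46 60 55 33 17 15  8  4  5  5  5  4]
 [45 46 46 56 52 27 21 25 18  6  4  5  7  5]
 [42 37 36 45 57 50 49 49 34 14  5  4  5  4]
 [27 21 19 33 54 63 68 68 47 18  4  
[... 1685 characters left out ...]
0 108 107 113 135 156 156 157 157 157 158 157 155]
 [143 115 114 118 135 155 157 157 157 158 159 159 158 162]
 [ 89 108 142 156 157 159 158 156 162 168 168 169 169 170]
 [ 95  86  89  95 113 141 150 149 163 172 172 170 170 170]
 [116 112 104  98  90 104 121 129 154 172 172 170 172 171]
 [123 124 125 123 124 124 113  90  92  99 109 144 171 172]
 [ 95 115 124 125 127 131 129 121 115 105  94  95 103 114]
 [ 69  77  83  92 114 125 122 114 113 113 115 113 102  93]
 [ 65  65  63  67  77  82  88  94 102 113 119 126 125 124]
 [ 65  64  67  65  63  63  65  69  75  90 100 112 125 126]
 [ 66  63  64  65  62  64  66  70  68  69  68  67  76  89]
 [ 65  62  64  68  67  67  72  72  68  65  63  65 105 126]]
```

Run:
```python
from h import *
p=np.load("pose.npy");t=np.load("top0.npz");s=np.load("scene0.npz")
w=lambda c,q,z:w2h(p,ray(c,q,z)).round(1)[:2]
print("top marker",w(t,(291.6,178.5),49),w(t,(291,180.3),49),w(t,(292.3,176.7),49)," ptr",w(t,(299.6,187.9),41))
print("scene ptr tip",w(s,(301.2,258.3),41),w(s,(300.2,256),41),w(s,(299.3,254),41))
for m in(32,34,36):
  print(m,"brass top corners scene",[proj(s,h2w(p,(x,m+d,50))).round(1).tolist() for x in(64.5,82.5) for d in(-5,5)],"foot",[proj(s,h2w(p,(x,m-5,36))).round(1).tolist() for x in(64.5,82.5)])
  print("  top",[proj(t,h2w(p,(x,m+d,50))).round(1).tolist() for x in(64.5,82.5) for d in(-5,5)])
```

```text
top marker [72.1 33.1] [66.4 33.2] [77.9 32.8]  ptr [53.5  1.9]
scene ptr tip [63.4  3. ] [56.2  4.2] [49.9  5.2]
32 brass top corners scene [[309.2, 253.1], [312.4, 251.4], [312.8, 258.4], [316.0, 256.7]] foot [[308.9, 255.4], [312.5, 260.7]]
  top [[292.8, 181.5], [289.6, 180.4], [294.6, 175.8], [291.4, 174.8]]
34 brass top corners scene [[309.8, 252.8], [313.0, 251.1], [313.4, 258.1], [316.6, 256.4]] foot [[309.5, 255.1], [313.1, 260.3]]
  top [[292.1, 181.2], [289.0, 180.2], [294.0, 175.6], [290.8, 174.6]]
36 brass top corners scene [[310.5, 252.4], [313.6, 250.8], [314.1, 257.7], [317.2, 256.0]] foot [[310.2, 254.7], [313.7, 260.0]]
  top [[291.5, 181.0], [288.3, 180.0], [293.3, 175.4], [290.2, 174.4]]
```

```bash
cat > g.py <<'E'
from h import *
from plant import ctrl, eyes, workorder, telemetry as T
def go(y,name,v=30):
    p=np.load("pose.npy"); W=h2w(p,(0,y,233.3)); print(ctrl.line_to(W,max_speed=v,force_limit=30)); ctrl.dwell(.3)
    print(w2h(p,T.current_ee_pos()).round(2),T.current_force().round(1),T.current_opening(),T.current_time_s())
    c=eyes.capture("scene"); np.savez(name+".npz",**c); a=c["img"][238:271,292:330,::-1]
    cv2.imwrite(f"pics/{name}.png",cv2.resize(a,(684,594),interpolation=cv2.INTER_CUBIC))
E
python3 -c "
from g import *
go(67.5,'p1')"
```

```text
False
[1.6000e-01 6.6510e+01 2.3328e+02] [-2.1 -5.6  3. ] 13.321209725676267 12.9833
```

View pics/p1.png

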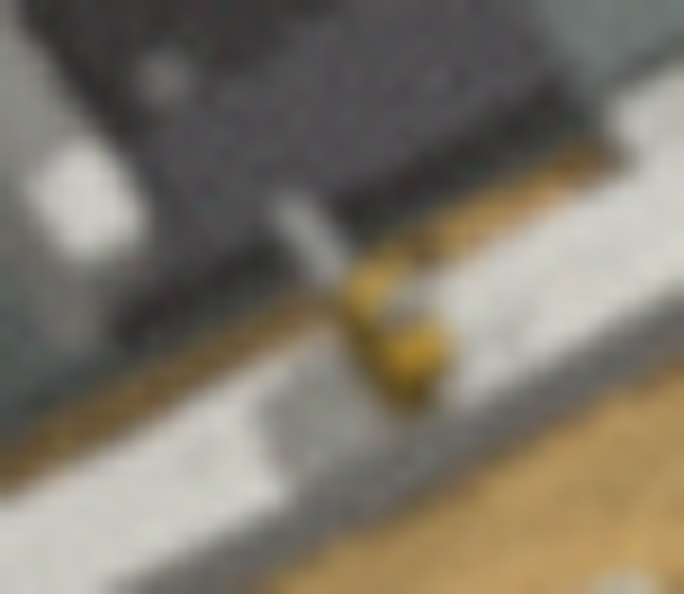

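The pointer (tip near crop (335,275)) reaches the brass block's inner face (crop x 345–450), with its line about 1–2 mm short of the block's middle. I'll go 1.7 mm further and check the pointer numerically.

```bash
python3 -c "
from g import *
go(70.2,'p2')
p=np.load('pose.npy')
def ptr(f,d):
    c=np.load(f); g=c['img'].mean(2).astype(np.float32); out=[]
    for x in (50,52,54,56,58):   # sample profile along holder y at this x, z=41
        ys=np.arange(-6,6.1,.25)+d+3.5; q=np.array([proj(c,h2w(p,(x,y,41))) for y in ys],np.float32)
        v=cv2.remap(g,q[None,:,0],q[None,:,1],cv2.INTER_LINEAR)[0]; w=(v-np.percentile(v,60)).clip(0); w[abs(ys-ys[v.argmax()])>3]=0; out.append((ys*w).sum()/w.sum())
    return np.round(out,1)
print(ptr('scene1.npz',0),ptr('p1.npz',29.5),ptr('p2.npz',31.5))
"
```

```text
False
[1.4000e-01 6.9150e+01 2.3329e+02] [-1.6 -5.1  2.2] 13.36422426689202 13.5833
[3.8 3.7 4.  4.1 4. ] [32.6 32.7 32.8 32.8 32.8] [35.3 34.9 35.1 35.1 35.2]
```

View pics/p2.png

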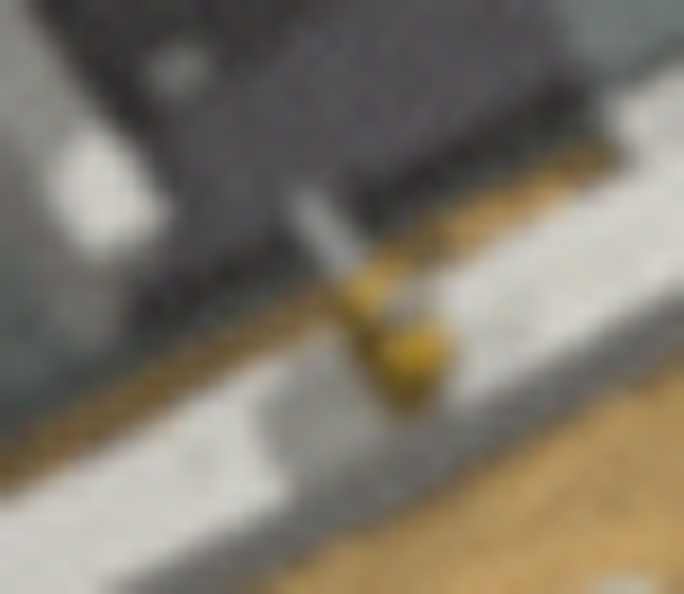

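```bash
python3 -c "
from g import *
p=np.load('pose.npy')
def prof(f,x,z,ys,kind):
    c=np.load(f); a=c['img'].astype(np.float32); g=a.mean(2) if kind=='g' else 100*(a[...,0]-a[...,2])/a[...,0].clip(1)
    q=np.array([proj(c,h2w(p,(x,y,z))) for y in ys],np.float32)
    return cv2.remap(g.astype(np.float32),q[None,:,0],q[None,:,1],cv2.INTER_LINEAR)[0].astype(int).tolist()
ys=np.arange(22,47); print(ys.tolist())
for x in(66,68,78,80,82): print('scene R-B',x,prof('scene0.npz',x,50,ys,0))
for x in(78,80): print('scene gray',x,prof('scene0.npz',x,50,ys,'g'))
for x in(64,66,68): print('top R-B',x,prof('top0.npz',x,50,ys,0))
ys=np.arange(-8,13);print(ys.tolist())
for x in(50,53,56,59): print('top gray',x,prof('top0.npz',x,41,ys,'g'))
"
```

```text
[22, 23, 24, 25, 26, 27, 28, 29, 30, 31, 32, 33, 34, 35, 36, 37, 38, 39, 40, 41, 42, 43, 44, 45, 46]
scene R-B 66 [39, 40, 43, 44, 42, 42, 42, 45, 48, 50, 50, 48, 47, 47, 47, 47, 47, 46, 45, 46, 46, 45, 44, 43, 42]
scene R-B 68 [46, 45, 46, 46, 46, 46, 49, 53, 56, 58, 57, 58, 57, 51, 48, 48, 47, 47, 47, 46, 46, 47, 47, 48, 49]
scene R-B 78 [11, 16, 20, 30, 41, 50, 56, 58, 57, 55, 53, 50, 46, 41, 38, 33, 27, 21, 17, 12, 8, 5, 5, 5, 5]
scene R-B 80 [10, 11, 21, 32, 43, 51, 57, 62, 64, 66, 64, 61, 58, 55, 49, 41, 34, 26, 19, 13, 7, 5, 5, 4, 5]
scene R-B 82 [10, 16, 23, 33, 43, 52, 61, 64, 66, 68, 68, 68, 68, 62, 52, 44, 35, 26, 18, 12, 9, 6, 5, 5, 5]
scene gray 78 [98, 91, 83, 76, 69, 64, 65, 70, 75, 80, 87, 94, 101, 107, 112, 119, 129, 140, 151, 158, 163, 168, 169, 171, 172]
scene gray 80 [96, 90, 81, 72, 65, 66, 69, 73, 80, 87, 94, 98, 102, 107, 113, 123, 132, 142, 151, 161, 170, 170, 170, 171, 171]
top R-B 64 [5, 5, 6, 8, 10, 18, 28, 39, 47, 53, 61, 60, 54, 47, 39, 28, 18, 10, 8, 6, 4, 4, 4, 4, 4]
top R-B 66 [5, 5, 6, 10, 14, 20, 33, 46, 56, 59, 61, 63, 58, 52, 47, 38, 27, 17, 11, 8, 5, 4, 4, 4, 4]
top R-B 68 [5, 5, 5, 9, 15, 22, 31, 42, 53, 58, 57, 57, 55, 49, 45, 39, 30, 21, 13, 10, 7, 4, 4, 4, 4]
[-8, -7, -6, -5, -4, -3, -2, -1, 0, 1, 2, 3, 4, 5, 6, 7, 8, 9, 10, 11, 12]
top gray 50 [106, 103, 102, 102, 102, 104, 107, 112, 116, 120, 124, 124, 122, 120, 118, 116, 115, 116, 118, 121, 124]
top gray 53 [112, 113, 113, 114, 115, 117, 119, 123, 126, 128, 129, 130, 129, 128, 126, 125, 125, 124, 124, 124, 124]
top gray 56 [106, 108, 110, 110, 109, 108, 105, 106, 110, 114, 117, 119, 120, 120, 116, 111, 107, 106, 104, 104, 102]
top gray 59 [102, 100, 99, 103, 106, 110, 112, 112, 115, 118, 120, 118, 114, 112, 110, 108, 105, 102, 101, 99, 95]
```

Both views put the marker's middle 29–30 mm from the pointer's rest position. In p2 the pointer has moved 31.2 mm, so it is 1.5–2 mm past the middle and I'll ease back.

```bash
python3 -c "
from g import *
go(68.5,'p3',10)
c=eyes.capture('top'); cv2.imwrite('pics/top3.png',cv2.resize(c['img'][150:270,200:380,::-1],(720,480),interpolation=cv2.INTER_CUBIC))
"
```

```text
False
[1.5000e-01 6.7380e+01 2.3327e+02] [-2.3 -6.8  2.8] 13.26457475605105 14.25
```

View pics/p3.png

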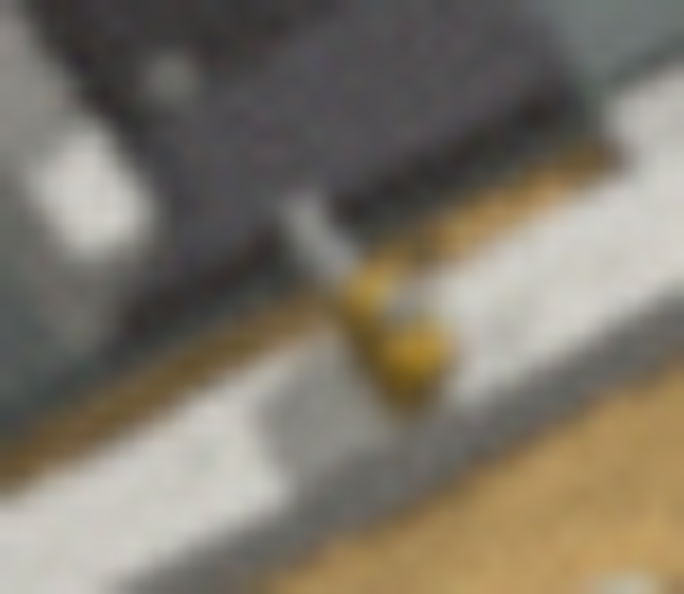

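View pics/top3.png

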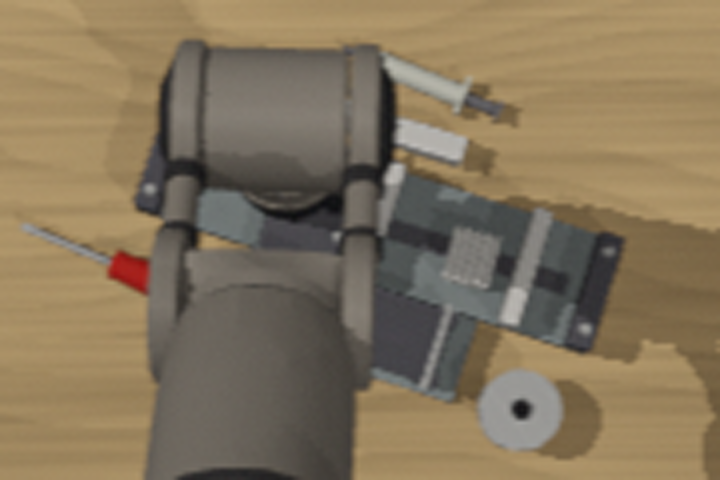

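The pointer now meets the block's inner face about in its middle, with the pulled distance at about 29.5 mm. Brass block, spool, heat sink, syringe and screwdriver look unmoved.

```bash
python3 -c "
from plant import workorder, telemetry as T
print(T.current_force(),T.current_opening()); print(workorder.sign_off())"
```

```text
[-2.23723542 -7.25206581  2.98939863] 13.392676368704935
the job is handed in; nothing more can be done
None
```

I pressed the paddle to its stop and let it back up, then pulled the jaw out about 29.5 mm to the brass marker's middle (±1 mm by camera); I handed the job in at about 14 s with the gripper still holding it there, but no verdict came back.

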